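Clear, seat and set a casting checking fixture

ROBOT

A 7-joint arm with a two-finger parallel gripper is mounted at the origin on the work surface. World frame = base frame: x ahead of the robot, y to its left, z up, the work surface at z = 0. Lengths are in m, angles in degrees, forces in N, time in s.
With the tool pointing down it reaches from about 0.35 to 0.775 m from the base axis. Payload 3.1 kg.
Tool frame: the origin (TCP) lies on the centre line of the jaws, within the pads' length; the fingertips stand 25 mm ahead of it and the grasp point (between the pads) lies 6 mm ahead of it; z points along the fingers, y is the line along which they close (so a half turn about z gives the same grasp; the last joint's range is limited). The gripper opens to 85 mm and grips with 20 to 120 N. Pads are 22 mm wide; open, the fingers measure 114 mm over their backs; the gripper's body (76 mm by 85 mm) begins 54 mm behind the grasp point. The pads swing forward as they close: fully open they stand 13 mm farther back than shut.
Start: joints at [-72.29, 17.813, 0.802, 86.603, -0.252, 75.585, -1.558], TCP at [0.189, 0.517, 0.256] pointing down, gripper open.
Joint ranges: [-154.91, 154.91], [-16.99, 109.72], [-72.82, 74.43], [7.12, 147.25], [-82.49, 262.49], [11.32, 116.49], [-174.64, 174.64]. Speed limits (degrees/s): [159.86, 159.86, 180, 180, 180, 180, 180].

INTERFACE

Orientations are given as [roll, pitch, yaw] about the fixed x, y, z axes, in that order (R = Rz(yaw) Ry(pitch) Rx(roll)).
In Python, from workcell import arm, read_camera, calibration, look_for, cut_out gives the robot as it stands.
- The arm moves only by the shell command python3 -m jog 'ROWS'. ROWS is JSON, a list that holds one entry, the list of rows, each a list of 7 numbers: the shift along the tool's x, y, z in m, then the turn, a rotation vector about the tool's x, y, z in degrees, then the opening, from 0 (shut) to 1 (fully open). In form: [[[x, y, z, ax, ay, az, fingers], ...]]. A call has exactly 10 rows; each row shifts and turns the commanded pose from where the row before left it, along the tool's axes as they then stand; what a row does not reach is not made up. A row lasts 1/10 s, in which the tool goes at most 50 mm and 8.59 degrees, less where a joint would pass 70% of its speed; a pose out of reach is approached as far as the arm can. A call with a gripper value outside its range is refused whole. The fingers move at their own pace and stop on an object; the grip force is fixed at half the most. Time passes only in rows, so rows that do not move let the fingers close, or fill a call up. It gives the time, the measured TCP pose, the force, the opening and the grip force at its end, in the units of the state.
- arm.get_state(): the state, without advancing time (a new reading comes with each control period).
- read_camera(name): name is "scene" or "top"; returns (picture, depth): 400x640x3 uint8, blue, green, red; 400x640 float32, m along the optical axis (not along the pixel's ray), 0 where there is no reading.
- calibration(name): a dict with "fov_y" (degrees; the focal length in pixels is half the picture's height over the tangent of half this angle, whatever the lens; pixels are square), "cx", "cy" (the principal point, pixels), "position" and "attitude" of the camera in the world. Camera axes: x right, y down, z forward; pixel columns grow to the right and rows downward; lengths in m; the calibration is good to about 2 mm. A picture is of the moment at which its call begins. calibration takes no time and is no camera call.
- arm.job_done(): hands the job in; it is judged then, once.
Trained networks look in the newest picture that a camera, given by its name, has taken for a name from the list of things; names that differ only in an ending like _2 or _b are one class to them, and where a whole thing is asked for, a point or a joint stands for the part that bears it (a point fixed in the world has none). Each returns a list of dicts, best first, with "p" (0 to 1); they miss things now and then, are a little off and sometimes report something else, mostly with a low value. They report only what shows in the picture. A call takes as long as a camera call. They do not tell look-alikes from the thing itself.
- look_for(name, camera): "bbox" ([centre column, centre row, width, height] in pixels, round what is visible of it).
- cut_out(name, camera): "pixels" (400x640 bool, what is visible of it) and "bbox" ([centre column, centre row, width, height] in pixels, round what is visible of it).
The state is a dict: "time_s": time; "qpos": joint angles; "qvel": joint speeds; "effort": joint torques, N m; "tcp_pos": TCP position; "ee_rot": TCP orientation; "ft_force": force on the tool from outside, world axes, zero at the start; "moment": the same for the moment, N m; "opening": finger opening in m; "grasp_force": force on a finger pad.
Only numpy, scipy, OpenCV 4.12 (cv2) and the standard library are available. Lean on these libraries where they do the work, as an engineer would, in place of code of your own. Each camera call takes 0.05 s, during which the arm holds its last target. There are 200 camera calls.

TASK

Get the checking fixture ready: first lift the stray casting that blocks the clamp lever off the fixture's deck and put it in the open tray, then press the casting in the nest down until it is fully home, and last swing the long clamp lever round until it lines up with the pointer block on the scale. Leave the pointer block and the short lever where they are, and do not shift the two gauges, the mug, the scraper or the spare casting lying about.

Things in the scene. Friction and masses are not known exactly. Their poses are not given: they have to be found in the camera images.
- fixture: Checking fixture: dark steel deck 270 (x) x 280 (y) x 20 mm, fixed to the bench. Origin: centre of its underside; z up; deck top at z = 20. In this frame (x, y in mm) the lever hub's vertical axis is at (0, 15), the nest centre at (0, 92), the short lever's hub at (-98, 105). Flat white scale ticks on the deck 107 to 121 mm from the hub.
- clamp_lever (a joint): Angle (rad) of the long clamp lever about the hub's vertical axis. 0: it points to the fixture's -y; positive turns it counter-clockwise seen from above (towards the fixture's +x): at angle q it points along (sin q, -cos q). Range -1.3 to 1.4; starts at 0.95 to 1.25. It stays where it is left; takes about 3 N at 85 mm from the hub.
- lever_nose (a point): Centre of the clamp lever's free end, 105 mm from the hub axis; its axes turn with the lever, -y outwards along it. The lever is a steel bar 16 mm wide from the hub (38 mm across, up to 36 mm above the deck) to this end, 4 to 22 mm above the deck, so it cannot pass over the stray casting.
- lever_knob (a point): Top centre of the clamp lever's black round knob, 28 mm across, which stands on the bar 94 mm from the hub axis, from 22 to 58 mm above the deck.
- pointer (a joint): Angle (rad) of the pointer block about the same hub axis, with the same zero and sense as clamp_lever: the clamp lever lines up with it when the two angles are equal. Stiff; not to be moved. Between -1.1 and -0.35.
- pointer_block (a point): Top centre of the pointer block: small steel block 15 mm wide, 18 mm (radially), 18 mm high, on the deck, centred 137 mm from the hub axis, with a thin needle reaching in to 118 mm. Its -y axis points outwards from the hub.
- nest_casting (a joint): How far (m) the casting in the nest has been pressed down: 0 to 0.003 at the start (it sits proud), 0.008 fully home on its stop. Takes about 6 N on its middle; stays where it is left.
- nest_top (a point): Centre of the top face of the casting in the nest: silver plate 70 (fixture x) x 40 (fixture y) x 12 mm with two round holes (22 and 18 mm) and a solid web between them. Top face 24 mm above the deck when fully up, 16 mm when home; the nest's rim (97 x 58 mm outside) is 14 mm high.
- casting: The stray casting: loose silver plate 70 (x) x 40 (y) x 12 mm (z) with two round holes, 110 g, lying flat on the deck between the lever and the pointer. Origin: centre of its underside.
- tray: Open blue plastic tray, fixed, 170 (x) x 140 (y) x 50 mm high, walls and floor 4 to 5 mm. Origin: centre of its underside. Two castings lie stacked in it at its +x end (x 36 to 80, y -38 to 38, up to z = 29); the rest of its floor (x -80 to 35) is free. It stands left or right of the fixture, with the carton across from it.
- carton: Closed cardboard carton, fixed, 150 x 120 x 55 mm. Origin: centre of its underside. An obstacle.
- short_lever_tip (a point): Ball (16 mm) at the end of the short lever, 40 mm from its hub, 14 mm above the deck; at the fixture's (-98, 65). The lever's top is 22 mm above the deck. Not to be moved.
- gauge_a: Loose steel plug gauge standing on the deck: 28 mm across, 36 mm high. Origin: centre of its underside. Bystander.
- gauge_b: Second such plug gauge, standing on the deck. Bystander.
- mug: White mug, 76 mm across, 90 mm high, handle at its +y. Origin: centre of its underside. Bystander.
- scraper: Hand scraper lying flat: square wooden handle 16 x 16 mm from x = -90 to 0, thin steel blade 10 mm wide to x = 60. Origin on the bench under the joint of handle and blade. Bystander.
- spare_casting: Another loose casting like the stray one, lying on the bench top beside the fixture. Bystander; origin: centre of its underside.
There are look-alikes about, which are no part of the job. What is shaped like the casting but purple is not meant.

How it is judged:
By the outcome, as a careful person would: the job done as asked, in the order asked, and still so for the second after the job is handed in, with the robot touching nothing.
It also fails if it takes over 61 s, if anything falls off the work surface, if the arm or the gripper's body presses on something with over 40 N, if the wrist force passes 120 N, or if a joint passes its speed limit or range.

## Working session

There is one attempt and no reset: what is moved stays moved. The work goes in short steps, Python scripts to look and compute and a shell command to move; the robot and the scene stay as the last step left them, time stands still between calls to the robot, and variables do not carry over. Pictures are saved under pics/ and viewed, at most 10 in all, crops included, and the job is handed in when it is done.

```bash
ls; mkdir -p pics
cat > h.py <<'E'
import numpy as np, cv2
from scipy.spatial.transform import Rotation as R
from workcell import arm, read_camera, calibration, look_for, cut_out
def cam(n):
    c=calibration(n); f=200/np.tan(np.radians(c["fov_y"])/2)
    return c,f
def att(c):
    a=np.array(c["attitude"],float)
    return a if a.shape==(3,3) else R.from_euler('xyz',a,degrees=True).as_matrix()
def pts(n,d,u,v):
    c,f=cam(n); z=d[v,u]
    p=np.stack([(u-c["cx"])/f*z,(v-c["cy"])/f*z,z],-1)
    return p@att(c).T+np.array(c["position"])
def proj(n,P):
    c,f=cam(n); q=(np.atleast_2d(P)-np.array(c["position"]))@att(c)
    return np.stack([q[:,0]/q[:,2]*f+c["cx"],q[:,1]/q[:,2]*f+c["cy"]],-1)
E
python3 - <<'E'
from h import *
for n in("top","scene"):
    print(n,calibration(n))
    p,d=read_camera(n); cv2.imwrite(f"pics/{n}0.png",p); np.save(f"{n}0.npy",d)
print(arm.get_state())
E
```

```text
pics
top {'fov_y': 44.609486672771126, 'cx': 323.8630327082557, 'cy': 195.87743167498414, 'position': array([0.47478199, 0.01936398, 1.25369178]), 'attitude': array([-174.94425345,   -1.72997816,  -89.2242112 ])}
scene {'fov_y': 50.132174007294324, 'cx': 318.1735386731576, 'cy': 201.06802171472862, 'position': array([ 1.20945726, -0.085031  ,  0.80718957]), 'attitude': array([-138.5190508 ,   -0.36017525,   81.63316911])}
{'time_s': 0.1, 'qpos': array([-72.28951927,  17.85494479,   0.80153136,  86.68305071,
        -0.2514342 ,  75.58451643,  -1.55870592]), 'qvel': array([ 0.01689422, -0.16745701, -0.00398829, -0.27233864, -0.0525086 ,
        0.02957801, -0.03634781]), 'effort': array([ 5.60287226e-04, -3.80854797e+01,  1.46765364e-01, -2.31242144e+01,
        1.23762598e-02,  8.11054691e-03,  8.24488041e-06]), 'tcp_pos': array([0.18878983, 0.51594082, 0.25533638]), 'ee_rot': array([-1.79879370e+02,  5.64668609e-03,  1.59904778e+02]), 'ft_force': array([-0.57767624,  0.10702116,  0.08987575]), 'moment': array([-0.01750538, -0.06662324, -0.01740854]), 'grasp_force': 0.0, 'opening': 0.08570709062834407}
```

View pics/top0.png

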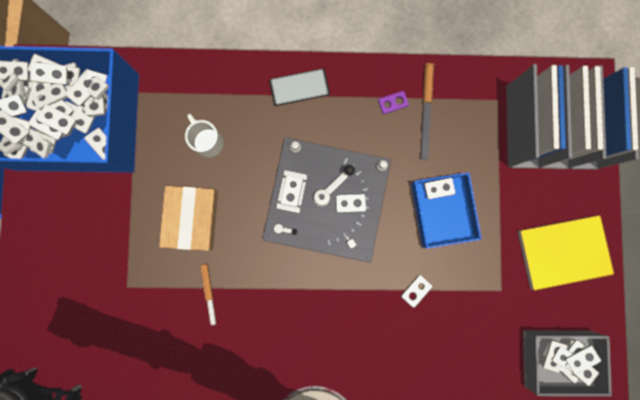

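View pics/scene0.png

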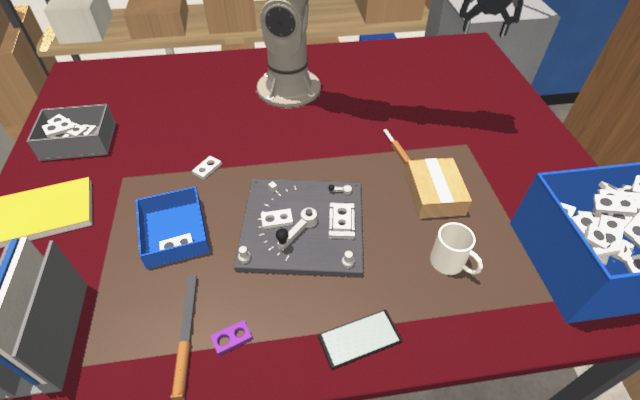

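Run:
```python
from h import *
d={n:np.load(n+"0.npy") for n in("top","scene")}
for n in("top","scene"):
  for nm in ["fixture","clamp_lever","lever_knob","pointer_block","nest_top","casting","tray","gauge_a"]:
    for r in cut_out(nm,n)[:4]:
        v,u=np.nonzero(r["pixels"]); P=pts(n,d[n],u,v); P=P[d[n][v,u]>0]
        print(n,nm,round(r["p"],2),np.round(r["bbox"]),len(P),np.round(np.median(P,0),3) if len(P) else "", np.round(np.percentile(P[:,2],90),3) if len(P) else "")
```

```text
top fixture 0.86 [328. 199. 135. 123.] 10699 [ 0.572 -0.018  0.02 ] 0.034
top clamp_lever 0.62 [335. 184.  41.  41.] 446 [ 0.608 -0.036  0.046] 0.075
top clamp_lever 0.35 [416. 291.  26.  31.] 392 [ 0.35  -0.254  0.011] 0.014
top lever_knob 0.57 [335. 182.  44.  40.] 407 [ 0.608 -0.036  0.046] 0.075
top lever_knob 0.39 [327. 200. 128. 124.] 10752 [ 0.573 -0.018  0.02 ] 0.034
top pointer_block 0.64 [187. 220.  64.  65.] 3198 [0.522 0.315 0.054] 0.057
top nest_top 0.67 [290. 192.  19.  35.] 337 [0.596 0.066 0.042] 0.045
top casting 0.8 [392. 102.  25.  21.] 343 [ 0.835 -0.194  0.011] 0.014
top casting 0.78 [352. 204.  27.  20.] 378 [ 0.567 -0.087  0.031] 0.034
top tray 0.89 [446. 211.  74.  76.] 4071 [ 0.553 -0.329  0.005] 0.045
top tray 0.66 [288. 228.  23.  14.] 104 [0.498 0.082 0.034] 0.04
top gauge_a 0.59 [382. 164.  13.  14.] 99 [ 0.663 -0.159  0.038] 0.057
top gauge_a 0.49 [295. 147.   5.  13.] 83 [0.705 0.058 0.046] 0.056
scene fixture 0.88 [298. 229. 127. 101.] 10298 [ 0.612 -0.022  0.021] 0.037
scene clamp_lever 0.56 [296. 229.  40.  44.] 654 [ 0.62  -0.043  0.046] 0.076
scene lever_knob 0.59 [299. 231.  40.  37.] 649 [ 0.615 -0.039  0.045] 0.075
scene lever_knob 0.51 [274. 186.  12.   8.] 57 [ 0.473 -0.085  0.037] 0.041
scene nest_top 0.84 [341. 219.  17.  32.] 420 [0.603 0.064 0.043] 0.045
scene casting 0.79 [278. 217.  34.  18.] 481 [ 0.572 -0.083  0.032] 0.034
scene casting 0.77 [232. 338.  40.  38.] 674 [ 0.839 -0.194  0.013] 0.015
scene tray 0.86 [173. 228.  77.  84.] 4663 [ 0.547 -0.33   0.011] 0.048
scene tray 0.59 [344. 218.  19.  30.] 488 [0.6   0.065 0.043] 0.045
scene gauge_a 0.48 [348. 259.  16.  16.] 189 [0.716 0.056 0.037] 0.057
scene gauge_a 0.31 [299. 228. 128.  98.] 10232 [ 0.611 -0.022  0.021] 0.037
```

Top picture: the stray casting lies on the deck at (352,204). Things it could be confused with are the nest casting (291,191), the spare on the bench (417,291), the purple one (393,102), the one in the tray (440,187), and those in the bins at left and lower right. By description I choose (352,204). Lever knob is at (349,170), hub (321,198), pointer block (351,243), tray (446,211).

Run:
```python
from h import *
d=np.load("top0.npy"); p=cv2.imread("pics/top0.png")
a=cv2.resize(p[130:270,255:395],(560,560),interpolation=cv2.INTER_CUBIC)
cv2.imwrite("pics/crop0.png",a)
vv,uu=np.mgrid[0:400,0:640]
for n in("top","scene"):
    d=np.load(n+"0.npy"); P=pts(n,d,uu.ravel(),vv.ravel()); ok=(d.ravel()>0)
    P=P[ok]
    def sel(lo,hi,c,r): 
        return P[(P[:,2]>lo)&(P[:,2]<hi)&(np.hypot(*(P[:,:2]-c).T)<r)]
    def rect(Q): 
        (c,s,an)=cv2.minAreaRect((Q[:,:2]*1000).astype(np.float32)); return np.round(c,1),np.round(s,1),round(an,1),len(Q),np.round(np.median(Q[:,2]),4)
    D=sel(.012,.09,(.58,-.02),.215)
    print(n,"deck",rect(D))
    print("casting",rect(sel(.0275,.038,(.567,-.087),.043)))
    print("nest>",rect(sel(.0385,.05,(.60,.065),.045)))
    print("hub",rect(sel(.049,.062,(.58,-.015),.03)), np.round(sel(.049,.062,(.58,-.015),.03).mean(0),4))
    print("knob",rect(sel(.070,.086,(.65,-.09),.05)),np.round(sel(.070,.086,(.65,-.09),.05).mean(0),4))
    print("ptr",rect(sel(.033,.045,(.472,-.085),.03)),np.round(sel(.033,.045,(.472,-.085),.03).mean(0),4))
    print("tray",rect(sel(.040,.056,(.55,-.33),.13)))
    for c in((.663,-.159),(.716,.056)): print("gauge",np.round(sel(.050,.062,c,.03).mean(0),4))
```

```text
top deck (array([578. , -23.7]), array([280.6, 270.2]), 79.1, 11542, np.float64(0.0197))
casting (array([567.9, -83.4]), array([38.4, 68.8]), 0.9, 309, np.float64(0.0314))
nest> (array([595.1,  67.2]), array([51.3, 69.8]), 78.4, 321, np.float64(0.0423))
hub (array([580.2,  -7.2]), array([32.4, 27.3]), 1.0, 66, np.float64(0.0523)) [ 0.5807 -0.0075  0.0525]
knob (array([647., -75.]), array([25.2, 23.8]), 64.6, 90, np.float64(0.0753)) [ 0.6464 -0.0745  0.0753]
ptr (array([466.7, -84.5]), array([18.1, 14.8]), 33.2, 45, np.float64(0.0365)) [ 0.4667 -0.0846  0.0368]
tray (array([ 553.3, -324.2]), array([170.3, 142.1]), 9.8, 525, np.float64(0.0482))
gauge [ 0.6651 -0.1611  0.0551]
gauge [0.7084 0.0596 0.0543]
scene deck (array([579.8, -24.7]), array([280.6, 273.1]), 78.8, 10927, np.float64(0.0216))
casting (array([570. , -83.8]), array([42.2, 69.9]), 3.2, 371, np.float64(0.0327))
nest> (array([602.2,  63.8]), array([38.5, 82.9]), 78.7, 351, np.float64(0.0437))
hub (array([583.4, -10.7]), array([33.4, 34. ]), 13.7, 107, np.float64(0.0507)) [ 0.5848 -0.0102  0.0525]
knob (array([651.7, -76.6]), array([25.8, 25. ]), 85.2, 110, np.float64(0.0763)) [ 0.6521 -0.0766  0.0764]
ptr (array([469.3, -85.6]), array([20.5, 14.5]), 38.5, 44, np.float64(0.0385)) [ 0.4708 -0.0856  0.0382]
tray (array([ 554.5, -325.4]), array([175.1, 140.1]), 9.9, 825, np.float64(0.0487))
gauge [ 0.6691 -0.1622  0.0559]
gauge [0.7125 0.0574 0.0561]
```

View pics/crop0.png

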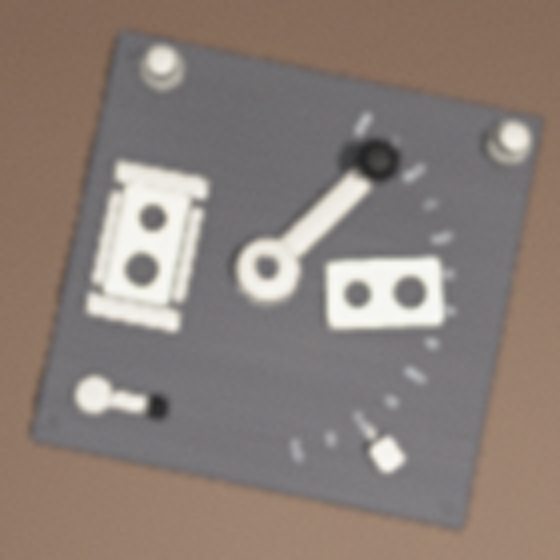

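The crop confirms it: silver casting with two holes on the deck, crop (385,293), between the lever (bar from hub (267,268) to knob (377,160)) and the pointer block (387,455). Measurements from the two views agree within about 4 mm. Deck yaw is -11°. Lever is at q≈56.6°, with knob radius 94 mm as it should be. Pointer is at q≈-45.3°, radius 136 mm.

```bash
cat >> h.py <<'E'
def delta(x,y,z,yaw=None):
    s=arm.get_state(); Rm=R.from_euler('xyz',s["ee_rot"],degrees=True)
    print("t",round(s["time_s"],2),"tcp",np.round(s["tcp_pos"],4),"rpy",np.round(s["ee_rot"],2),"F",np.round(s["ft_force"],1),"open",round(s["opening"],4),"grip",round(s["grasp_force"],1))
    print("tool shift",np.round(Rm.inv().apply(np.array([x,y,z])-s["tcp_pos"]),4))
    if yaw is not None: print("tool turn",np.round((Rm.inv()*R.from_euler('xyz',[180,0,yaw],degrees=True)).as_rotvec(degrees=True),2))
E
python3 -m jog '[[[0,0,0,0,0,8.4,0.7],[0,0,0,0,0,8.4,0.7],[0,0,0,0,0,8.4,0.7],[0,0,0,0,0,8.4,0.7],[0,0,0,0,0,8.4,0.7],[0,0,0,0,0,8.4,0.7],[0,0,0,0,0,8.4,0.7],[0,0,0,0,0,8.4,0.7],[0,0,0,0,0,0,0.7],[0,0,0,0,0,0,0.7]]]'
python3 -c "
from h import *
delta(.569,-.0836,.2,93)"
```

```text
time_s: 1.9
tcp_pos: [0.1889, 0.5166, 0.2563]
ee_rot: [180.0, 0.0, 92.9]
ft_force: [0.3, 1.2, -0.1]
opening: 0.0598
grasp_force: 0.0
t 1.9 tcp [0.1889 0.5166 0.2563] rpy [180.     0.    92.89] F [ 0.3  1.2 -0.1] open 0.0598 grip 0.0
tool shift [-0.6186  0.3494  0.0563]
tool turn [ 0.    0.   -0.11]
```

```bash
python3 -m jog '[[[-0.035,0.035,0,0,0,0,0.7],[-0.035,0.035,0,0,0,0,0.7],[-0.035,0.035,0,0,0,0,0.7],[-0.035,0.035,0,0,0,0,0.7],[-0.035,0.035,0,0,0,0,0.7],[-0.035,0.03,0,0,0,0,0.7],[-0.04,0.025,0,0,0,0,0.7],[-0.04,0.025,0,0,0,0,0.7],[-0.04,0.025,0,0,0,0,0.7],[-0.04,0.02,0,0,0,0,0.7]]]'
python3 -c "
from h import *
delta(.569,-.0836,.1,93)"
```

```text
time_s: 2.9
tcp_pos: [0.5073, 0.1593, 0.2565]
ee_rot: [179.9, -0.0, 92.8]
ft_force: [1.2, 0.1, 0.1]
opening: 0.0598
grasp_force: 0.0
t 2.9 tcp [0.5073 0.1593 0.2565] rpy [ 1.7994e+02 -1.0000e-02  9.2850e+01] F [1.2 0.1 0.1] open 0.0598 grip 0.0
tool shift [-0.2457  0.0494  0.1565]
tool turn [ 0.06 -0.01 -0.15]
```

```bash
python3 -m jog '[[[-0.04,0.008,0,0,0,0,0.7],[-0.04,0.008,0,0,0,0,0.7],[-0.04,0.008,0,0,0,0,0.7],[-0.04,0.008,0.01,0,0,0,0.7],[-0.035,0.008,0.02,0,0,0,0.7],[-0.03,0.007,0.03,0,0,0,0.7],[-0.0207,0.0024,0.03,0,0,0,0.7],[0,0,0.03,0,0,0,0.7],[0,0,0.016,0,0,0,0.7],[0,0,0,0,0,0,0.7]]]'
python3 -c "
from h import *
delta(.569,-.0836,.05,93)"
```

```text
time_s: 3.9
tcp_pos: [0.5648, -0.0815, 0.1173]
ee_rot: [-179.6, -0.1, 92.8]
ft_force: [-0.3, -0.2, 0.4]
opening: 0.0598
grasp_force: 0.0
t 3.9 tcp [ 0.5648 -0.0815  0.1173] rpy [-1.7963e+02 -7.0000e-02  9.2800e+01] F [-0.3 -0.2  0.4] open 0.0598 grip 0.0
tool shift [-0.0023  0.0045  0.0673]
tool turn [-0.37 -0.08 -0.2 ]
```

```bash
python3 -m jog '[[[0,0,0,0,0,0,0.7],[0,0,0.015,0,0,0,0.7],[0,0,0.015,0,0,0,0.7],[0,0,0.012,0,0,0,0.7],[0,0,0.01,0,0,0,0.7],[0,0,0.007,0,0,0,0.7],[0,0,0.005,0,0,0,0.7],[0,0,0,0,0,0,0.7],[0,0,0,0,0,0,0.7],[0,0,0,0,0,0,0.7]]]'
python3 - <<'E'
from h import *
delta(.569,-.0836,.048,93)
p,d=read_camera("scene"); cv2.imwrite("pics/s1.png",cv2.resize(p[130:280,190:390],(800,600),interpolation=cv2.INTER_CUBIC))
E
```

```text
time_s: 4.9
tcp_pos: [0.5675, -0.0822, 0.0568]
ee_rot: [179.9, 0.0, 92.7]
ft_force: [0.4, 0.0, -0.3]
opening: 0.0599
grasp_force: 0.0
t 4.9 tcp [ 0.5675 -0.0822  0.0568] rpy [1.7994e+02 1.0000e-02 9.2700e+01] F [ 0.4  0.  -0.3] open 0.0599 grip 0.0
tool shift [-0.0015  0.0014  0.0088]
tool turn [ 0.06  0.01 -0.3 ]
```

View pics/s1.png

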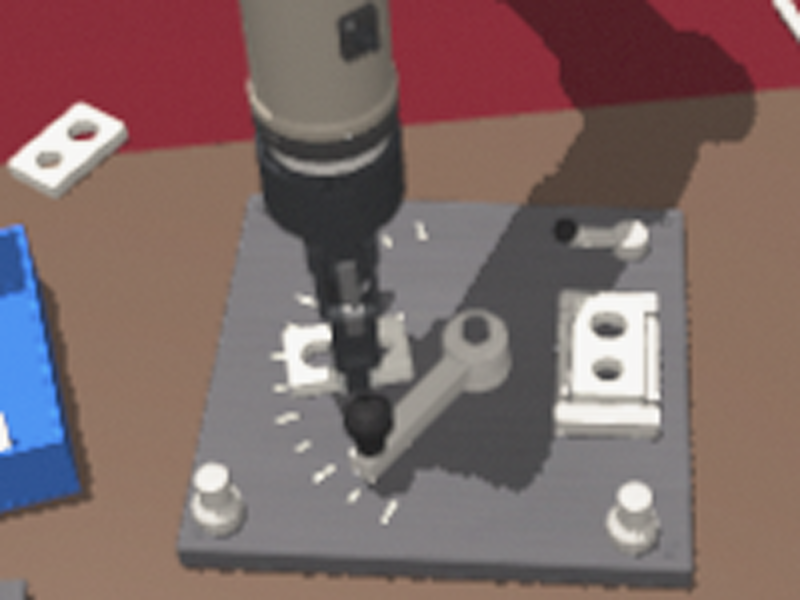

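The scene crop shows the fingers over the middle of the stray casting, crop (350,350), with the near finger clear of the knob (368,420). Next: descend and close.

```bash
python3 -m jog '[[[-0.001,0.001,0.003,0,0,0,0.7],[0,0,0.003,0,0,0,0.7],[0,0,0,0,0,0,0.7],[0,0,0,0,0,0,0.2],[0,0,0,0,0,0,0.2],[0,0,0,0,0,0,0.2],[0,0,0,0,0,0,0.2],[0,0,0,0,0,0,0.2],[0,0,0,0,0,0,0.2],[0,0,0,0,0,0,0.2]]]'
```

```text
time_s: 5.95
tcp_pos: [0.5684, -0.0831, 0.0507]
ee_rot: [180.0, 0.0, 92.7]
ft_force: [-0.7, -0.3, 4.3]
opening: 0.0373
grasp_force: 60.7
```

```bash
python3 -m jog '[[[0,0,-0.005,0,0,0,0.2],[0,0,-0.01,0,0,0,0.2],[0,0,-0.015,0,0,0,0.2],[0,0,-0.02,0,0,0,0.2],[0,0,-0.02,0,0,0,0.2],[0,0,-0.02,0,0,0,0.2],[0,0,-0.02,0,0,0,0.2],[0,0,-0.01,0,0,0,0.2],[0,0,0,0,0,0,0.2],[0,0,0,0,0,0,0.2]]]'
python3 - <<'E'
from h import *
delta(.5343,-.3282,.15,99.8)
d=np.load("top0.npy")
p,d1=read_camera("scene"); cv2.imwrite("pics/s2.png",cv2.resize(p[100:280,150:390],(800,600),interpolation=cv2.INTER_CUBIC))
E
```

```text
time_s: 6.95
tcp_pos: [0.5677, -0.0828, 0.17]
ee_rot: [-180.0, -0.0, 92.7]
ft_force: [0.2, 0.9, -0.9]
opening: 0.0376
grasp_force: 60.4
t 6.95 tcp [ 0.5677 -0.0828  0.17  ] rpy [-1.7997e+02 -2.0000e-02  9.2710e+01] F [ 0.2  0.9 -0.9] open 0.0376 grip 60.4
tool shift [-0.2436 -0.045   0.0199]
tool turn [-0.03 -0.02 -7.09]
```

View pics/s2.png

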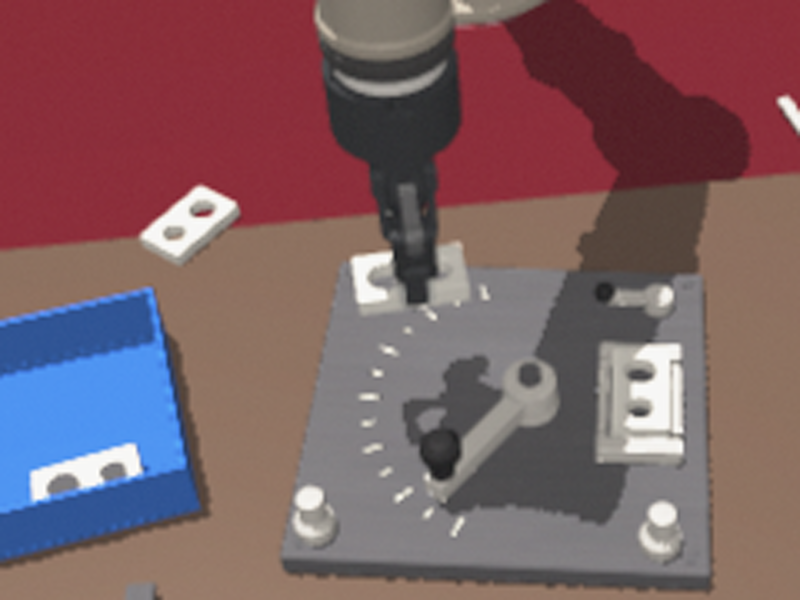

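The casting is held level, crop (410,280), clear of the deck. Next: carry it to the tray.

```bash
python3 -m jog '[[[-0.02,-0.0045,0,0,0,0,0.2],[-0.03,-0.0055,0,0,0,0,0.2],[-0.035,-0.006,0,0,0,0,0.2],[-0.035,-0.006,0,0,0,0,0.2],[-0.035,-0.006,0,0,0,0,0.2],[-0.035,-0.006,0,0,0,0,0.2],[-0.03,-0.006,0,0,0,0,0.2],[-0.0236,-0.005,0,0,0,-3.5,0.2],[0,0,0,0,0,-3.6,0.2],[0,0,0,0,0,0,0.2]]]'
python3 -c "
from h import *
delta(.5343,-.3282,.04,99.8)"
```

```text
time_s: 8.0
tcp_pos: [0.5333, -0.3292, 0.1687]
ee_rot: [-179.9, -0.1, 99.6]
ft_force: [0.3, 0.6, -1.1]
opening: 0.0375
grasp_force: 60.4
t 8.0 tcp [ 0.5333 -0.3292  0.1687] rpy [-1.7987e+02 -1.0000e-01  9.9650e+01] F [ 0.3  0.6 -1.1] open 0.0375 grip 60.4
tool shift [0.0006 0.0015 0.1287]
tool turn [-0.13 -0.1  -0.15]
```

```bash
python3 -m jog '[[[0,0,0.02,0,0,0,0.2],[0,0,0.025,0,0,0,0.2],[0,0,0.025,0,0,0,0.2],[0,0,0.02,0,0,0,0.2],[0,0,0.015,0,0,0,0.2],[0,0,0.012,0,0,0,0.2],[0,0,0.008,0,0,0,0.2],[0,0,0.005,0,0,0,0.2],[0,0,0,0,0,0,0.2],[0,0,0,0,0,0,0.2]]]'
```

```text
time_s: 9.0
tcp_pos: [0.5351, -0.3288, 0.041]
ee_rot: [179.9, 0.1, 99.8]
ft_force: [1.0, 0.2, -2.0]
opening: 0.0376
grasp_force: 60.4
```

```bash
python3 -m jog '[[[0,0,0.003,0,0,0,0.2],[0,0,0,0,0,0,0.2],[0,0,0,0,0,0,0.65],[0,0,0,0,0,0,0.65],[0,0,0,0,0,0,0.65],[0,0,0,0,0,0,0.65],[0,0,-0.01,0,0,0,0.65],[0,0,-0.03,0,0,0,0.65],[0,0,-0.04,0,0,0,0.65],[0,0,-0.05,0,0,0,0.65]]]'
python3 -c "
from h import *
delta(.5966,.0661,.17,79)"
```

```text
time_s: 10.0
tcp_pos: [0.5336, -0.3275, 0.1676]
ee_rot: [-179.8, -0.1, 99.8]
ft_force: [1.4, -0.3, 0.3]
opening: 0.0554
grasp_force: 0.0
t 10.0 tcp [ 0.5336 -0.3275  0.1676] rpy [-1.7984e+02 -1.3000e-01  9.9790e+01] F [ 1.4 -0.3  0.3] open 0.0554 grip 0.0
tool shift [ 0.3772  0.1291 -0.0019]
tool turn [-0.18 -0.1  20.79]
```

```bash
python3 -m jog '[[[0.025,0.008,0,0,0,0,0],[0.04,0.014,0,0,0,0,0],[0.045,0.016,0,0,0,0,0],[0.045,0.016,0,0,0,0,0],[0.045,0.015,0,0,0,0,0],[0.045,0.015,0,0,0,0,0],[0.045,0.015,0,0,0,0,0],[0.045,0.015,0,0,0,7,0],[0.0422,0.0151,0,0,0,7,0],[0,0,0,0,0,6.8,0]]]'
python3 - <<'E'
from h import *
p,d=read_camera("top"); cv2.imwrite("pics/t3.png",cv2.resize(p[120:320,240:500],(780,600),interpolation=cv2.INTER_CUBIC))
delta(.5966,.0661,.075,79)
E
```

```text
time_s: 11.0
tcp_pos: [0.604, 0.0757, 0.1675]
ee_rot: [-180.0, -0.4, 79.5]
ft_force: [-0.8, 1.7, -0.3]
opening: -0.0003
grasp_force: 0.0
t 11.05 tcp [0.6034 0.0704 0.1675] rpy [ 1.80e+02 -1.50e-01  7.91e+01] F [ 0.2  0.4 -0.1] open 0.0001 grip 0.0
tool shift [-0.0057 -0.0059  0.0925]
tool turn [-0.   -0.15  0.1 ]
```

View pics/t3.png

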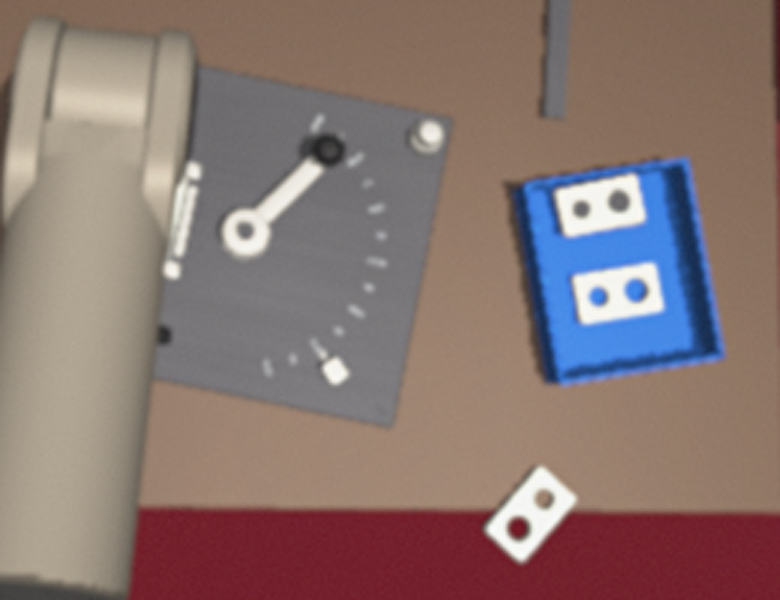

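The stray casting now lies flat in the free part of the tray, crop (617,293). Next: descend over the nest.

```bash
python3 -m jog '[[[0,0,0,0,0,0,0],[0,0,0.015,0,0,0,0],[0,0,0.02,0,0,0,0],[0,0,0.02,0,0,0,0],[0,0,0.015,0,0,0,0],[0,0,0.01,0,0,0,0],[0,0,0.008,0,0,0,0],[0,0,0,0,0,0,0],[0,0,0,0,0,0,0],[0,0,0,0,0,0,0]]]'
python3 -c "
from h import *
delta(.5966,.0661,.061,79)"
```

```text
time_s: 12.05
tcp_pos: [0.6037, 0.064, 0.0802]
ee_rot: [179.9, -0.0, 79.0]
ft_force: [0.3, 0.5, -0.2]
opening: -0.0
grasp_force: 0.0
t 12.05 tcp [0.6037 0.064  0.0802] rpy [ 1.799e+02 -3.000e-02  7.902e+01] F [ 0.3  0.5 -0.2] open -0.0 grip 0.0
tool shift [ 0.0007 -0.0074  0.0192]
tool turn [ 0.1  -0.03  0.02]
```

```bash
python3 -m jog '[[[0.001,-0.007,0,0,0,0,0],[0,0,0.004,0,0,0,0],[0,0,0.003,0,0,0,0],[0,0,0.002,0,0,0,0],[0,0,0.002,0,0,0,0],[0,0,0.002,0,0,0,0],[0,0,0,0,0,0,0],[0,0,0,0,0,0,0],[0,0,0,0,0,0,0],[0,0,0,0,0,0,0]]]'
python3 -c "
from h import *
delta(.5966,.0661,.061,79)"
```

```text
time_s: 13.05
tcp_pos: [0.5962, 0.0663, 0.0665]
ee_rot: [-180.0, -0.0, 79.0]
ft_force: [-1.2, -0.8, 4.4]
opening: 0.0003
grasp_force: 1.8
t 13.05 tcp [0.5962 0.0663 0.0665] rpy [-180.   -0.   79.] F [-1.2 -0.8  4.4] open 0.0003 grip 1.8
tool shift [-0.0001  0.0004  0.0055]
tool turn [-0. -0.  0.]
```

```bash
python3 -m jog '[[[0,0,0.001,0,0,0,0],[0,0,0.001,0,0,0,0],[0,0,0.001,0,0,0,0],[0,0,0.001,0,0,0,0],[0,0,0.001,0,0,0,0],[0,0,0,0,0,0,0],[0,0,0,0,0,0,0],[0,0,0,0,0,0,0],[0,0,0,0,0,0,0],[0,0,0,0,0,0,0]]]'
```

```text
time_s: 14.05
tcp_pos: [0.5963, 0.0663, 0.0614]
ee_rot: [180.0, 0.0, 79.0]
ft_force: [-3.2, -0.3, 5.5]
opening: 0.0001
grasp_force: 2.5
```

```bash
python3 -m jog '[[[0,0,0.001,0,0,0,0],[0,0,0,0,0,0,0],[0,0,0.001,0,0,0,0],[0,0,0,0,0,0,0],[0,0,0,0,0,0,0],[0,0,0,0,0,0,0],[0,0,0,0,0,0,0],[0,0,0,0,0,0,0],[0,0,0,0,0,0,0],[0,0,0,0,0,0,0]]]'
```

```text
time_s: 15.05
tcp_pos: [0.5963, 0.0663, 0.0611]
ee_rot: [-180.0, -0.0, 79.0]
ft_force: [-5.4, 0.1, 13.8]
opening: 0.0
grasp_force: 6.9
```

```bash
python3 -m jog '[[[0,0,0.001,0,0,0,0],[0,0,0,0,0,0,0],[0,0,0,0,0,0,0],[0,0,0,0,0,0,0],[0,0,-0.005,0,0,0,0],[0,0,-0.01,0,0,0,0],[0,0,-0.025,0,0,0,0],[0,0,-0.03,0,0,0,0],[0,0,-0.03,0,0,0,0.3],[0,0,0,0,0,0,0.5]]]'
python3 -c "
from h import *
delta(.6485,-.0755,.13,45.6)"
```

```text
time_s: 16.05
tcp_pos: [0.5999, 0.0661, 0.1631]
ee_rot: [179.4, -0.2, 79.0]
ft_force: [-0.6, -1.0, 0.1]
opening: 0.028
grasp_force: 0.0
t 16.05 tcp [0.5999 0.0661 0.1631] rpy [ 1.7943e+02 -1.5000e-01  7.9010e+01] F [-0.6 -1.   0.1] open 0.028 grip 0.0
tool shift [-0.1298  0.0744  0.0335]
tool turn [ 0.51 -0.31 33.41]
```

```bash
python3 -m jog '[[[-0.03,0.018,0,0,0,0,0.6],[-0.035,0.02,0,0,0,0,0.6],[-0.035,0.02,0,0,0,0,0.6],[-0.03,0.0164,0,0,0,0,0.6],[0,0,0,0,0,-8.1,0.6],[0,0,0,0,0,-8.1,0.6],[0,0,0,0,0,-8.1,0.6],[0,0,0,0,0,-8.1,0.6],[0,0,0,0,0,-8.1,0.6],[0,0,0,0,0,-8.1,0.6]]]'
python3 -c "
from h import *
delta(.649,-.0754,.072,135.6)"
```

```text
time_s: 17.05
tcp_pos: [0.6442, -0.0754, 0.1569]
ee_rot: [-179.9, -0.1, 127.9]
ft_force: [-1.3, -0.2, -0.1]
opening: 0.0513
grasp_force: 0.0
t 17.05 tcp [ 0.6442 -0.0754  0.1569] rpy [-1.7994e+02 -5.0000e-02  1.2794e+02] F [-1.3 -0.2 -0.1] open 0.0513 grip 0.0
tool shift [-0.003   0.0039  0.0849]
tool turn [-0.06 -0.05 -7.66]
```

```bash
python3 -m jog '[[[-0.003,0.004,0.005,0,0,-7.7,0.6],[0,0,0.015,0,0,0,0.6],[0,0,0.02,0,0,0,0.6],[0,0,0.015,0,0,0,0.6],[0,0,0.01,0,0,0,0.6],[0,0,0,0,0,0,0.6],[0,0,0,0,0,0,0.6],[0,0,0,0,0,0,0.6],[0,0,0,0,0,0,0.6],[0,0,0,0,0,0,0.6]]]'
python3 - <<'E'
from h import *
delta(.649,-.0754,.072,135.6)
p,d=read_camera("scene"); cv2.imwrite("pics/s4.png",cv2.resize(p[150:270,210:370],(800,600),interpolation=cv2.INTER_CUBIC))
E
```

```text
time_s: 18.05
tcp_pos: [0.65, -0.0755, 0.0941]
ee_rot: [179.9, 0.1, 135.3]
ft_force: [0.8, 0.2, 0.1]
opening: 0.0513
grasp_force: 0.0
t 18.05 tcp [ 0.65   -0.0755  0.0941] rpy [1.7994e+02 7.0000e-02 1.3530e+02] F [0.8 0.2 0.1] open 0.0513 grip 0.0
tool shift [ 0.0008 -0.0007  0.0221]
tool turn [ 0.06  0.07 -0.3 ]
```

View pics/s4.png

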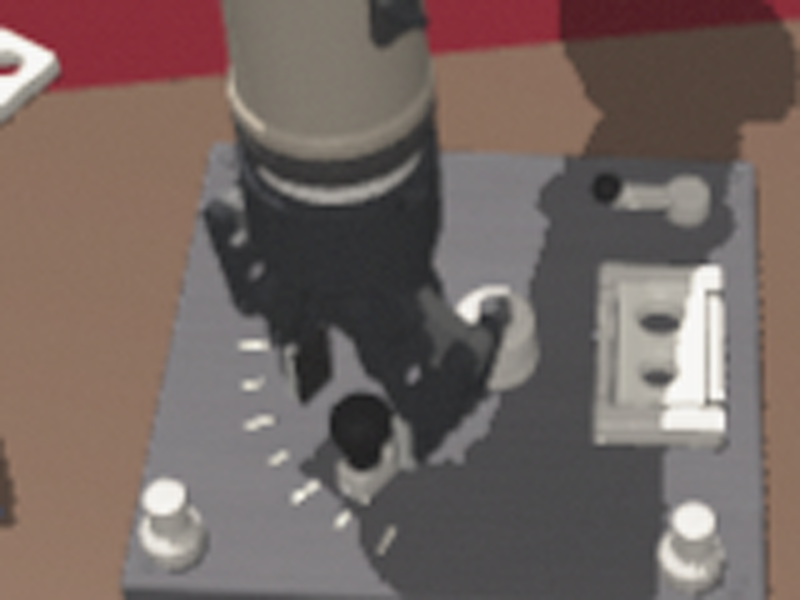

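The crop shows the open fingers straddling the knob (362,425), with the nest casting seated at (660,350). Next: descend and grip the knob.

```bash
python3 -m jog '[[[0,0,0.008,0,0,0,0.6],[0,0,0.008,0,0,0,0.6],[0,0,0.006,0,0,0,0.6],[0,0,0,0,0,0,0.3],[0,0,0,0,0,0,0.1],[0,0,0,0,0,0,0.1],[0,0,0,0,0,0,0.1],[0,0,0,0,0,0,0.1],[0,0,0,0,0,0,0.1],[0,0,0,0,0,0,0.1]]]'
python3 - <<'E'
from h import *
delta(.649,-.0754,.072,135.6)
s=arm.get_state()
# arc rows: rotate about hub by -th per row, in tool frame: tool x points inward to hub
H=np.array([.5818,-.0095])
print(np.hypot(*(s["tcp_pos"][:2]-H)),np.degrees(np.arctan2(*(s["tcp_pos"][:2]-H)[::-1])))
for th in (6,5): 
    print(th,94*np.sin(np.radians(th)),94*(1-np.cos(np.radians(th))))
E
```

```text
time_s: 19.1
tcp_pos: [0.6485, -0.0757, 0.0707]
ee_rot: [-179.9, -0.1, 135.3]
ft_force: [-2.8, -1.5, -3.9]
opening: 0.0251
grasp_force: 59.0
t 19.1 tcp [ 0.6485 -0.0757  0.0707] rpy [-1.7990e+02 -9.0000e-02  1.3529e+02] F [-2.8 -1.5 -3.9] open 0.0251 grip 59.0
tool shift [-0.0001  0.0005 -0.0014]
tool turn [-0.1  -0.09 -0.31]
0.09397634144374543 -44.77088487194504
6 9.825675547159426 0.5149418353823108
5 8.192639818279867 0.35769837937591875
```

```bash
python3 -m jog '[[[0.0001,-0.0033,0,0,0,2,0.1],[0.0002,-0.0049,0,0,0,3,0.1],[0.0002,-0.0066,0,0,0,4,0.1],[0.0004,-0.0082,0,0,0,5,0.1],[0.0004,-0.0082,0,0,0,5,0.1],[0.0004,-0.0082,0,0,0,5,0.1],[0.0004,-0.0082,0,0,0,5,0.1],[0.0002,-0.0066,0,0,0,4,0.1],[0.0002,-0.0049,0,0,0,3,0.1],[0.0001,-0.0033,0,0,0,2,0.1]]]'
cat > l.py <<'E'
from h import *
s=arm.get_state(); H=np.array([.5818,-.0095]); v=s["tcp_pos"][:2]-H
az=np.degrees(np.arctan2(*v[::-1])); print("r",np.hypot(*v),"az",az,"yaw",s["ee_rot"][2],"togo",((az+146.3)%360)); print(np.round(s["ft_force"],1),np.round(s["moment"],2))
E
python3 l.py
```

```text
time_s: 20.1
tcp_pos: [0.5943, -0.1036, 0.0707]
ee_rot: [180.0, 0.1, 97.1]
ft_force: [0.6, -3.8, -9.4]
opening: 0.0252
grasp_force: 59.4
r 0.09493820709830113 az -82.4611277752929 yaw 97.13748289598969 togo 63.83887222470712
[ 0.6 -3.8 -9.4] [-0.75 -0.07  0.25]
```

```bash
python3 -m jog '[[[0.0001,-0.0049,0,0,0,3,0.1],[0.0004,-0.0082,0,0,0,5,0.1],[0.0005,-0.0098,0,0,0,6,0.1],[0.0005,-0.0098,0,0,0,6,0.1],[0.0005,-0.0098,0,0,0,6,0.1],[0.0005,-0.0098,0,0,0,6,0.1],[0.0005,-0.0098,0,0,0,6,0.1],[0.0004,-0.0082,0,0,0,5,0.1],[0.0002,-0.0066,0,0,0,4,0.1],[0.0001,-0.0033,0,0,0,2,0.1]]]'
python3 l.py
```

```text
time_s: 21.1
tcp_pos: [0.5184, -0.0814, 0.0707]
ee_rot: [179.9, 0.2, 48.0]
ft_force: [-2.3, -5.9, -10.1]
opening: 0.0254
grasp_force: 59.5
r 0.09585718138269217 az -131.44556984245665 yaw 48.03901295101231 togo 14.854430157543362
[ -2.3  -5.9 -10.1] [-1.05  0.4   0.05]
```

```bash
python3 -m jog '[[[0.0001,-0.0033,0,0,0,2,0.1],[0.0002,-0.0057,0,0,0,3.5,0.1],[0.0002,-0.0066,0,0,0,4,0.1],[0.0001,-0.0041,0,0,0,2.5,0.1],[0.0001,-0.0033,0,0,0,2,0.1],[0,0,0,0,0,0,0.1],[0,0,0,0,0,0,0.1],[0,0,0,0,0,0,0.6],[0,0,0,0,0,0,0.6],[0,0,0,0,0,0,0.6]]]'
python3 l.py
python3 -m jog '[[[0,0,-0.005,0,0,0,0.6],[0,0,-0.015,0,0,0,0.6],[0,0,-0.03,0,0,0,0.6],[0,0,-0.04,0,0,0,0.6],[0,0,-0.04,0,0,0,0.6],[0.03,0.03,0,0,0,0,0.6],[0.04,0.04,0,0,0,0,0.6],[0.03,0.04,0,0,0,0,0.6],[0.03,0.04,0,0,0,0,0.6],[0.03,0.04,0,0,0,0,0.6]]]'
```

```text
time_s: 22.1
tcp_pos: [0.5071, -0.0612, 0.0727]
ee_rot: [179.9, -0.2, 34.4]
ft_force: [-1.2, 0.2, 0.8]
opening: 0.0511
grasp_force: 0.0
r 0.09084681608938215 az -145.33562141423837 yaw 34.363163964367324 togo 0.9643785857616365
[-1.2  0.2  0.8] [ 0.02  0.06 -0.01]
time_s: 23.1
tcp_pos: [0.7398, -0.127, 0.2031]
ee_rot: [179.9, -0.1, 34.4]
ft_force: [1.7, -0.2, 0.6]
opening: 0.0509
grasp_force: 0.0
```

```bash
python3 -m jog '[[[0,-0.03,0,0,0,0,0.6],[0,-0.04,0,0,0,0,0.6],[0,-0.045,0,0,0,0,0.6],[0,-0.045,0,0,0,0,0.6],[0,-0.045,0,0,0,0,0.6],[0,-0.045,0,0,0,0,0.6],[0,-0.045,0,0,0,0,0.6],[0,-0.045,0,0,0,0,0.6],[0,-0.04,0,0,0,0,0.6],[0,-0.03,0,0,0,0,0.6]]]'
cat > m.py <<'E'
from h import *
import sys
k=sys.argv[1]
vv,uu=np.mgrid[0:400,0:640]; out={}
for n in("top","scene"):
    p,d=read_camera(n); out[n]=p
    P=pts(n,d,uu.ravel(),vv.ravel())[d.ravel()>0]
    def sel(lo,hi,c,r): return P[(P[:,2]>lo)&(P[:,2]<hi)&(np.hypot(*(P[:,:2]-c).T)<r)]
    D=sel(.012,.09,(.58,-.02),.215); c,s,a=cv2.minAreaRect((D[:,:2]*1000).astype(np.float32))
    ya=np.radians(a if s[0]>s[1] else a-90); H=np.array(c)+15*np.array([np.cos(ya),np.sin(ya)])
    K=sel(.070,.086,(.505,-.06),.05); Kc=np.array(cv2.minAreaRect((K[:,:2]*1000).astype(np.float32))[0])
    Q=sel(.033,.045,(.468,-.086),.02); Qc=np.array(cv2.minAreaRect((Q[:,:2]*1000).astype(np.float32))[0])
    hub=sel(.049,.062,(.58,-.01),.026)
    az=lambda v:np.degrees(np.arctan2(v[1],v[0]))
    print(n,"deck",np.round(c,1),np.round(s),round(a,1),"hub",H.round(1),"knob",Kc.round(1),np.hypot(*(Kc-H)).round(1),az(Kc-H).round(2),"ptr",Qc.round(1),np.hypot(*(Qc-H)).round(1),az(Qc-H).round(2))
    N=sel(.03,.05,(.597,.066),.012); print("nest z",np.median(N[:,2]).round(4))
cv2.imwrite(f"pics/t{k}.png",cv2.resize(out["top"][150:260,260:390],(780,660)[0:1]+(600,),interpolation=cv2.INTER_CUBIC))
E
python3 m.py 5
```

```text
time_s: 24.1
tcp_pos: [0.505, 0.2145, 0.2027]
ee_rot: [-179.9, -0.1, 34.5]
ft_force: [0.2, -0.4, -0.1]
opening: 0.0514
grasp_force: 0.0
top deck [578.3 -23.7] [280. 271.] 79.1 hub [581.1  -9. ] knob [502.5 -62.3] 95.0 -145.86 ptr [466.4 -84.3] 137.2 -146.7
nest z 0.0355
scene deck [579.6 -24.9] [280. 273.] 79.1 hub [582.4 -10.1] knob [507.8 -63.5] 91.7 -144.44 ptr [469.8 -85.9] 135.8 -146.07
nest z 0.0366
```

View pics/t5.png

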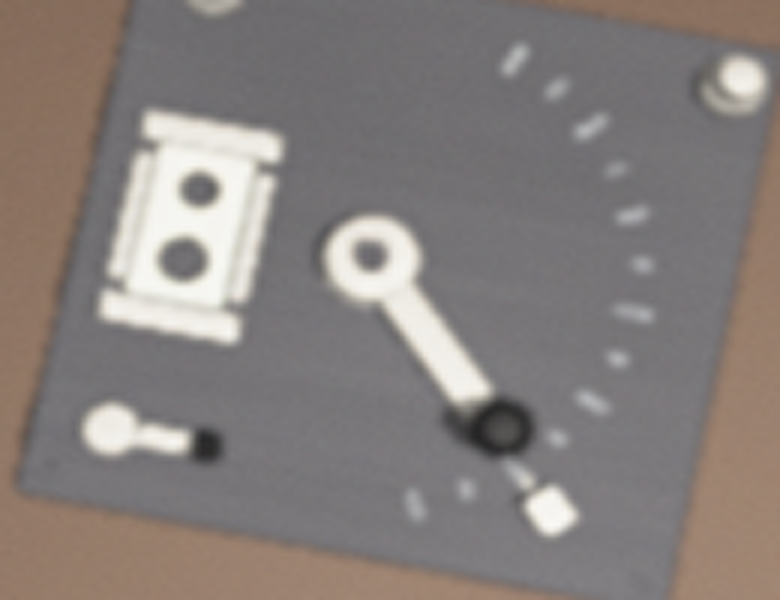

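The crop shows the nest casting level with its rim at (195,225). The lever runs from hub (372,257) to knob (500,427), and the pointer block is at (550,510). The lever looks about 1° short, so I'll measure the bar itself, which sits at the pointer's height.

```bash
cat > b.py <<'E'
from h import *
vv,uu=np.mgrid[0:400,0:640]
az=lambda v:np.degrees(np.arctan2(v[1],v[0]))
H0={"top":np.array([.5811,-.009]),"scene":np.array([.5824,-.0101])}
for n in("top","scene"):
    for i in range(3):
        p,d=read_camera(n); P=pts(n,d,uu.ravel(),vv.ravel())[d.ravel()>0]; H=H0[n]
        w=P[:,:2]-H; e=np.array([np.cos(np.radians(-145.5)),np.sin(np.radians(-145.5))]); r=w@e; t=w@[-e[1],e[0]]
        b=(P[:,2]>.034)&(P[:,2]<.05)&(r>.024)&(r<.076)&(abs(t)<.013)
        # bar centre: mean of t in radial bins
        rr=r[b]; tt=t[b]; bins=np.arange(.024,.077,.006); idx=np.digitize(rr,bins)
        c=np.array([[rr[idx==k].mean(),(tt[idx==k].max()+tt[idx==k].min())/2,tt[idx==k].max()-tt[idx==k].min()] for k in np.unique(idx) if (idx==k).sum()>4])
        Q=P[(P[:,2]>.033)&(P[:,2]<.045)&(np.hypot(*(P[:,:2]-(.468,-.086)).T)<.02)]
        q=np.array(cv2.minAreaRect((Q[:,:2]*1000).astype(np.float32))[0])/1e3-H
        hb=P[(P[:,2]>.049)&(P[:,2]<.062)&(np.hypot(*w.T)<.026)]; hc=np.array(cv2.minEnclosingCircle((hb[:,:2]*1000).astype(np.float32))[0])/1e3-H
        k=np.polyfit(c[:,0],c[:,1],1)
        print(n,len(rr),"bar az (free fit)",(-145.5+np.degrees(np.arctan(k[0]))).round(2),"via hub",(-145.5+np.degrees(np.arctan((c[:,1]*c[:,0]).sum()/(c[:,0]**2).sum()))).round(2),"width",c[:,2].mean().round(4),"ptr",az(q).round(2),"off at hub mm",(k[1]*1e3).round(1),"hubtop off",(hc@[-e[1],e[0]]*1e3).round(1), "ptr from bar line mm",((q@[-e[1],e[0]]-np.polyval(k,q@e))*1e3).round(1))
E
python3 b.py
```

```text
top 134 bar az (free fit) -145.94 via hub -145.99 width 0.0148 ptr -146.57 off at hub mm -0.0 hubtop off 1.3 ptr from bar line mm -1.5
top 133 bar az (free fit) -145.57 via hub -145.98 width 0.0149 ptr -146.59 off at hub mm -0.4 hubtop off -0.1 ptr from bar line mm -2.0
top 135 bar az (free fit) -146.0 via hub -146.02 width 0.015 ptr -146.62 off at hub mm -0.0 hubtop off -0.5 ptr from bar line mm -1.5
scene 140 bar az (free fit) -145.62 via hub -144.54 width 0.0154 ptr -145.87 off at hub mm 1.1 hubtop off 1.2 ptr from bar line mm -1.6
scene 135 bar az (free fit) -145.2 via hub -144.66 width 0.0151 ptr -146.11 off at hub mm 0.5 hubtop off 0.9 ptr from bar line mm -2.7
scene 138 bar az (free fit) -145.31 via hub -144.59 width 0.0153 ptr -146.35 off at hub mm 0.7 hubtop off 1.0 ptr from bar line mm -3.2
```

The lever is about 0.8° short. I'll regrip the knob with the tool centred 0.9° further round.

```bash
python3 -m jog '[[[0,0.03,0,0,0,0.8,0.6],[0,0.035,0,0,0,0,0.6],[0,0.04,0,0,0,0,0.6],[0,0.04,0,0,0,0,0.6],[0,0.035,0,0,0,0,0.6],[-0.03,0.03,0,0,0,0,0.6],[-0.04,0.02,0,0,0,0,0.6],[-0.045,0,0,0,0,0,0.6],[-0.035,0,0,0,0,0,0.6],[0,0,0,0,0,0,0.6]]]'
python3 -c "
from h import *
delta(.5045,-.0612,.0715,33.6)"
```

```text
time_s: 25.5
tcp_pos: [0.5041, -0.0695, 0.2014]
ee_rot: [-179.9, 0.1, 32.8]
ft_force: [0.5, 0.0, 0.3]
opening: 0.0511
grasp_force: 0.0
t 25.5 tcp [ 0.5041 -0.0695  0.2014] rpy [-1.7989e+02  1.4000e-01  3.2820e+01] F [0.5 0.  0.3] open 0.0511 grip 0.0
tool shift [ 0.0051 -0.0065  0.1299]
tool turn [-0.11  0.14 -0.78]
```

```bash
python3 -m jog '[[[0.005,-0.0065,0,0,0,0,0.6],[0,0,0.015,0,0,0,0.6],[0,0,0.02,0,0,0,0.6],[0,0,0.02,0,0,0,0.6],[0,0,0.015,0,0,0,0.6],[0,0,0.01,0,0,0,0.6],[0,0,0.005,0,0,0,0.6],[0,0,0,0,0,0,0.6],[0,0,0,0,0,0,0.6],[0,0,0,0,0,0,0.6]]]'
python3 -c "
from h import *
delta(.5045,-.0612,.0715,33.6)"
```

```text
time_s: 26.5
tcp_pos: [0.5102, -0.0551, 0.1171]
ee_rot: [179.9, -0.1, 33.5]
ft_force: [0.1, -0.1, -0.4]
opening: 0.0513
grasp_force: 0.0
t 26.5 tcp [ 0.5102 -0.0551  0.1171] rpy [ 1.7994e+02 -8.0000e-02  3.3510e+01] F [ 0.1 -0.1 -0.4] open 0.0513 grip 0.0
tool shift [-0.0082  0.0019  0.0456]
tool turn [ 0.06 -0.08 -0.09]
```

```bash
python3 -m jog '[[[-0.0082,0.0019,0,0,0,0,0.6],[0,0,0,0,0,0,0.6],[0,0,0.01,0,0,0,0.6],[0,0,0.015,0,0,0,0.6],[0,0,0.012,0,0,0,0.6],[0,0,0.0085,0,0,0,0.6],[0,0,0,0,0,0,0.6],[0,0,0,0,0,0,0.6],[0,0,0,0,0,0,0.6],[0,0,0,0,0,0,0.6]]]'
python3 -c "
from h import *
delta(.5045,-.0612,.0715,33.6)"; python3 l.py
```

```text
time_s: 27.5
tcp_pos: [0.5042, -0.0612, 0.0713]
ee_rot: [180.0, -0.1, 33.5]
ft_force: [0.3, 1.1, -0.6]
opening: 0.0511
grasp_force: 0.0
t 27.5 tcp [ 0.5042 -0.0612  0.0713] rpy [ 1.7996e+02 -6.0000e-02  3.3510e+01] F [ 0.3  1.1 -0.6] open 0.0511 grip 0.0
tool shift [ 0.0003  0.0002 -0.0002]
tool turn [ 0.04 -0.06 -0.09]
r 0.09326346364090239 az -146.32395110615167 yaw 33.507032997977674 togo 359.9760488938483
[ 0.3  1.1 -0.6] [-0.02 -0.04  0.02]
```

Close, hold, read, then release and lift.

```bash
python3 -m jog '[[[0,0,0,0,0,0,0.3],[0,0,0,0,0,0,0.1],[0,0,0,0,0,0,0.1],[0,0,0,0,0,0,0.1],[0,0,0,0,0,0,0.1],[0,0,0,0,0,0,0.1],[0,0,0,0,0,0,0.1],[0,0,0,0,0,0,0.1],[0,0,0,0,0,0,0.1],[0,0,0,0,0,0,0.1]]]'
python3 l.py
python3 -m jog '[[[0,0,0,0,0,0,0.6],[0,0,0,0,0,0,0.6],[0,0,0,0,0,0,0.6],[0,0,0,0,0,0,0.6],[0,0,-0.01,0,0,0,0.6],[0,0,-0.02,0,0,0,0.6],[0,0,-0.03,0,0,0,0.6],[0,0,-0.04,0,0,0,0.6],[0,0,-0.03,0,0,0,0.6],[0.03,0,0,0,0,0,0.6]]]'
python3 -m jog '[[[0.04,-0.01,0,0,0,0,0.6],[0.04,-0.02,0,0,0,0,0.6],[0.04,-0.03,0,0,0,0,0.6],[0.03,-0.04,0,0,0,0,0.6],[0,-0.045,0,0,0,0,0.6],[0,-0.045,0,0,0,0,0.6],[0,-0.04,0,0,0,0,0.6],[0,-0.03,0,0,0,0,0.6],[0,0,0,0,0,0,0.6],[0,0,0,0,0,0,0.6]]]'
python3 b.py; python3 m.py 6
```

```text
time_s: 28.5
tcp_pos: [0.5041, -0.0615, 0.0715]
ee_rot: [180.0, -0.1, 33.5]
ft_force: [-1.1, 0.2, 5.9]
opening: 0.0252
grasp_force: 58.8
r 0.09344303409921674 az -146.21028906308726 yaw 33.487718155933955 togo 0.089710936912752
[-1.1  0.2  5.9] [-0.16  0.17 -0.08]
time_s: 29.5
tcp_pos: [0.5295, -0.0492, 0.2069]
ee_rot: [179.7, -0.4, 33.1]
ft_force: [1.8, -0.9, 0.4]
opening: 0.0515
grasp_force: 0.0
time_s: 30.5
tcp_pos: [0.5099, 0.2557, 0.2013]
ee_rot: [180.0, -0.0, 33.6]
ft_force: [0.7, -0.8, 0.3]
opening: 0.0511
grasp_force: 0.0
top 134 bar az (free fit) -145.72 via hub -146.43 width 0.0149 ptr -146.64 off at hub mm -0.7 hubtop off -0.7 ptr from bar line mm -1.5
top 135 bar az (free fit) -145.74 via hub -146.41 width 0.0151 ptr -146.59 off at hub mm -0.6 hubtop off -1.0 ptr from bar line mm -1.4
top 135 bar az (free fit) -145.98 via hub -146.52 width 0.015 ptr -146.53 off at hub mm -0.5 hubtop off -1.4 ptr from bar line mm -0.8
scene 136 bar az (free fit) -145.54 via hub -145.05 width 0.0151 ptr -146.22 off at hub mm 0.5 hubtop off 1.7 ptr from bar line mm -2.1
scene 130 bar az (free fit) -146.09 via hub -145.05 width 0.0153 ptr -146.39 off at hub mm 1.0 hubtop off 0.4 ptr from bar line mm -1.7
scene 140 bar az (free fit) -145.81 via hub -144.84 width 0.0152 ptr -146.27 off at hub mm 0.9 hubtop off 0.1 ptr from bar line mm -2.0
top deck [578.  -23.5] [280. 270.] 79.1 hub [580.8  -8.8] knob [502.5 -62.1] 94.7 -145.75 ptr [466.7 -84.5] 137.0 -146.43
nest z 0.035
scene deck [579.9 -24.7] [281. 274.] 78.8 hub [582.8  -9.9] knob [507.9 -63.3] 92.0 -144.57 ptr [468.9 -86.5] 137.2 -146.09
nest z 0.0367
```

Run:
```python
from h import *
from scipy.ndimage import map_coordinates
az0=-146.3
for n in("top","scene"):
    g=np.mean([cv2.cvtColor(read_camera(n)[0],cv2.COLOR_BGR2GRAY).astype(float) for _ in range(3)],0)
    H=np.array([.5818,-.0095]); e=np.array([np.cos(np.radians(az0)),np.sin(np.radians(az0))]); t=np.array([-e[1],e[0]])
    T=np.arange(-.016,.0161,.0005)
    def cen(r,z):
        X=np.c_[H+r*e+T[:,None]*t,np.full(len(T),z)]; q=proj(n,X)
        v=map_coordinates(g,[q[:,1],q[:,0]],order=1); h=(v.max()+v.min())/2; on=np.nonzero(v>h)[0]
        f=lambda i,j:T[i]+(h-v[i])/(v[j]-v[i])*(T[j]-T[i])
        a=f(on[0]-1,on[0]) if on[0]>0 else np.nan; b=f(on[-1],on[-1]+1) if on[-1]<len(T)-1 else np.nan
        return (a+b)/2*1e3,(b-a)*1e3
    bar=np.array([(r,*cen(r/1e3,.042)) for r in range(26,73,4)]); pt=np.array([(r,*cen(r/1e3,.038)) for r in range(131,144,3)]); nd=np.array([(r,*cen(r/1e3,.030)) for r in (121,123,125)])
    print(n,"bar c",bar[:,1].round(1),"w",bar[:,2].round(0),"\nptr c",pt[:,1].round(1),"w",pt[:,2].round(0),"needle",nd[:,1].round(1))
    k=np.polyfit(bar[2:-1,0],bar[2:-1,1],1); print("slope deg",np.degrees(k[0]).round(2),"at hub",k[1].round(2),"at ptr",np.polyval(k,137).round(2))
```

```text
top bar c [-0.7 -0.8 -0.8 -0.7 -0.7 -0.7 -0.8 -0.6 -0.6 -0.6 -0.5 -0.5] w [16. 16. 16. 16. 16. 16. 16. 17. 16. 17. 17. 17.] 
ptr c [-0.5 -0.8 -1.  -1.  -0.9] w [15. 17. 17. 17. 17.] needle [-1.6 -1.5 -1.6]
slope deg 0.41 at hub -1.02 at ptr -0.04
scene bar c [0.5 0.5 0.7 0.7 0.6 0.5 0.6 0.7 0.8 0.8 0.9 0.8] w [17. 17. 16. 17. 17. 17. 17. 17. 17. 17. 17. 18.] 
ptr c [ 3.2  0.5  0.  -0.2 -0.3] w [21. 19. 18. 17. 17.] needle [2.9 nan nan]
slope deg 0.4 at hub 0.36 at ptr 1.31
```

View pics/t6.png

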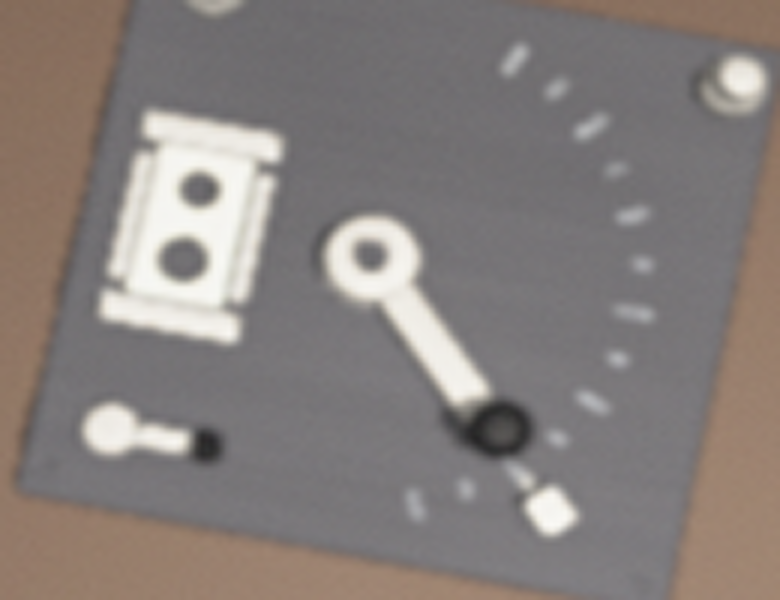

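The crop shows the lever, from (372,257) through knob (500,427), pointing at the needle and block (550,510). The residual is about 0.5°. The nest casting is home, and the short lever and the gauge in view are where they were. Handing in.

```bash
python3 -c "
from h import *
print(arm.job_done())"
```

```text
the job is handed in; nothing more can be done
None
```

The job is handed in: the stray casting is in the tray, the nest casting is pressed home (top about 16 mm above the deck), and the clamp lever lines up with the pointer block to within about 0.5°, after about 31 of the 61 s; no verdict came back.

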